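# Find the branded specimen crate and send it to the dispatch rail

### The arm

A 6-joint arm with a two-finger parallel gripper is mounted at the origin on a cart in front of the work surface, level with it; the furniture and walls round the work are solid. World frame = base frame: x ahead of the robot, y to its left, z up, the work surface at z = 0. Lengths are in mm, angles in rad, forces in N, time in s.
With the tool pointing down it reaches from about 250 to 850 mm from the base axis. Payload 12.5 kg.
Tool frame: the origin (TCP) lies at the very end of the fingers, on their centre line; the grasp point (between the pads) lies 19 mm behind it; x points along the fingers, z is the direction in which the jaws open and shut, and the axes are right-handed (so a half turn about x gives the same grasp; the last joint's range is limited). The gripper opens to 93 mm and grips with 3 to 60 N. Pads are 15 mm wide; open, the fingers measure 128 mm over their backs; the gripper's body (75 mm by 188 mm) begins 65 mm behind the grasp point.
Start: joints at [1.029, 0.351, 1.652, -0, 1.139, -0.085], TCP at [242.561, 493.608, 218.633] pointing down, gripper open.
Joint ranges: [-2.75, 2.75], [-0.79, 2.1], [0.01, 2.65], [-1.57, 4.71], [0.07, 3.14], [-2.87, 2.87]. Speed limits (rad/s): [2.22, 2.22, 2.79, 3.14, 3.14, 3.14].

### API

Orientations are given as [roll, pitch, yaw] about the fixed x, y, z axes, in that order (R = Rz(yaw) Ry(pitch) Rx(roll)).
In Python, from workcell import ctrl gives the robot as it stands. The module is installed in compiled form; this text tells all that it offers.
- The arm moves only by the tool drive_tool, never from a script. Its arguments are lists of equal length, an entry for each row: "dp": the shift along the tool's x, y, z in mm, a list of three; "dr": the turn, a rotation vector about the tool's x, y, z in degrees, a list of three; "jaw": the finger opening in mm, from 0 to 93. A call has 1 to 8 rows; each row shifts and turns the commanded pose from where the row before left it, along the tool's axes as they then stand; what a row does not reach is not made up. A row lasts 1/12 s, in which the tool goes at most 41.7 mm and 7.16 degrees, less where a joint would pass 70% of its speed; a pose out of reach is approached as far as the arm can. A call is refused whole if a number of a shift passes 41.7 or a number of a turn 7.16, either way. A call with a gripper value outside its range is refused whole. The fingers move at their own pace and stop on an object; "newtons" is the grip in N (left out, the last holds). Time passes only in rows, so rows that do not move let the fingers close. It gives the time, the measured TCP pose, the force and the opening at its end, in the units of the state.
- ctrl.state(): the state, without advancing time (a new reading comes with each control period).
- ctrl.get_image(name): name is "scene" or "top" or "wrist"; returns a dict with "pixels" (480x640x3 uint8, red, green, blue), "fovy" (degrees; the focal length in pixels is half the picture's height over the tangent of half this angle, whatever the lens; pixels are square), "cx", "cy" (the principal point, pixels), "k1" (the pictures are not rectified: a ray, as slopes to the right and down, at radius r is drawn at 1 + k1 r^2 times it, then the intrinsics apply), "T" (4x4, takes a point from camera to world coordinates). Camera axes: x right, y up, looking along -z (the intrinsics and any distortion apply to the point x, -y, -z); pixel columns grow to the right and rows downward; lengths in mm; the calibration is good to about 2 mm. A picture is of the moment at which its call begins. There is no depth.
- ctrl.hand_in(): hands the job in, once; it reports no verdict.
Trained networks look in the newest picture that a camera, given by its name, has taken for a name from the list of things; names that differ only in an ending like _2 or _b are one class to them, and where a whole thing is asked for, a point or a joint stands for the part that bears it (a point fixed in the world has none). Each returns a list of dicts, best first, with "score" (0 to 1); they miss things now and then, are a little off and sometimes report something else, mostly with a low value. They report only what shows in the picture. A call takes as long as a camera call.
- ctrl.look_for(camera, target): "at" ([x, y, z] in mm, in world coordinates, good to about 4 mm: the middle of the surface that is visible of it).
The state is a dict: "time": time; "joints": joint angles; "qvel": joint speeds; "tau": joint torques, N m; "tool_pos": TCP position; "tool_rot": TCP orientation; "contact_force": force on the tool from outside, world axes, zero at the start; "moment": the same for the moment, N m; "gripper_width": finger opening in mm.
Only numpy, scipy, OpenCV 4.12 (cv2) and the standard library are available. Lean on these libraries where they do the work, as an engineer would, in place of code of your own. Each camera call takes 0.05 s, during which the arm holds its last target. There are 200 camera calls.

### The job

Two empty wooden specimen crates have come back to the bench and one of them has its owner's mark, a ring with a bar, burnt into its underside. Without gripping or lifting anything, tip each crate over to the left onto its long side so that its underside shows on the right; when both lie on their sides, push the branded one, still on its side, straight back until its far end lies flush against the aluminium dispatch rail, with the mark in view for the courier. Leave the unbranded crate lying where it was tipped, and do not disturb the other things on the bench.

Things in the scene. Friction and masses are not known exactly. Their poses are not given: they have to be found in the camera images.
- crate_a: Branded crate: open slatted wooden crate, 66 mm deep (its x) x 104 wide (its y) x 100 high, boards 6 mm, empty, 0.2 to 0.45 kg, no handles. Origin: centre of its underside; own z up through the open top, own x to its left-hand long side (world left), own y towards the robot. On its left side it is 66 mm high, its underside upright, facing right.
- crate_b: Unbranded crate: same shape and size as crate_a and looks the same from above; its underside is plain. Same origin and axes. The two crates may stand in either place, one at the left, the other at the right.
- brand (a point): Centre of the brand on the underside of crate_a: a dark burnt ring 46 mm across with a bar along the crate's width. It shows from the right once the crate lies on its left side. At the crate's origin, 2 mm inside the bottom edge.
- heel_a (a point): Middle of crate_a's lower left-hand long edge (crate frame x +33, y 0, z 0 mm): the edge it tips about. It stays on the worktop throughout. Pushed left within the top 15 mm of its right-hand wall the crate tips without sliding (friction about 0.6), passes its balance at about 40 degrees and falls onto its left side; pushed low down it slides instead.
- heel_b (a point): The same point on crate_b.
- end_a_heel (a point): Lower left corner of crate_a's end board that is farther from the robot (crate frame x +33, y -52, z 0 mm). With the crate on its left side it is on the worktop, at one end of the edge that meets the rail.
- end_a_rim (a point): The other end of that edge, at the open rim (crate frame x +33, y -52, z 100 mm).
- dispatch_rail: Fixed aluminium angle on the worktop behind the crates, running left to right, 510 mm long, upright leg 40 mm high. Origin: middle of its length, at the foot of the face that looks towards the robot; own x points away from the robot, square to that face (the face is x = 0), y runs along it to the left. It may be turned by up to 5 degrees, the crates by up to 10.
- mould_cup: Round silicone mounting cup, 41 mm across, 30 mm high, loose between the crates and behind them. Origin: centre of its underside. A bystander: leave it where it is.
- steel_ring: Plain steel ring, 22 mm across, 11 mm high, loose at the left. Origin: centre of its underside. A bystander: leave it where it is.
- marker: Marker pen, 13 x 132 x 13 mm, lying loose at the right. Origin: centre of its underside, long axis y. A bystander: leave it where it is.
- petri_dish: Round closed petri dish, 92 mm across, 16 mm high, loose at the far right. Origin: centre of its underside. A bystander: leave it where it is.

How it is judged:
By the outcome, as a careful person would: the job done as asked, in the order asked, and still so for the second after the job is handed in, with the robot touching nothing.
It also fails if it takes over 64 s, if anything falls off the work surface, if the arm or the gripper's body presses on something with over 40 N, if the wrist force passes 120 N, or if a joint passes its speed limit or range.

## Working session

There is one attempt and no reset: what is moved stays moved. The work goes in short steps, Python scripts to look and compute and a tool call to move; the robot and the scene stay as the last step left them, time stands still between calls to the robot, and variables do not carry over. Pictures are saved under pics/ and viewed, about 8 in all and at most 12, crops included, and the job is handed in when it is done.

Besides the shell and the picture viewer there is one more tool, called after "Emit:" as name(argument=value, ...) on one line, values as JSON. drive_tool: Moves the arm, as the interface text tells. Its arguments: {"type":"object","properties":{"dp":{"type":"array","items":{"type":"array","items":{"type":"number"}}},"dr":{"type":"array","items":{"type":"array","items":{"type":"number"}}},"jaw":{"type":"array","items":{"type":"number"}},"newtons":{"type":"number"}},"required":["dp","dr","jaw"]}

```bash
mkdir -p pics; cat > h.py <<'E'
import numpy as np, cv2
from workcell import ctrl
def snap(cam,fn):
    im=ctrl.get_image(cam); cv2.imwrite('pics/'+fn,im['pixels'][:,:,::-1]); return im
def K(im):
    f=240/np.tan(np.radians(im['fovy'])/2); return f
def proj(im,P):
    P=np.atleast_2d(P).astype(float); T=np.array(im['T']); c=(P-T[:3,3])@T[:3,:3]
    s=np.c_[c[:,0]/-c[:,2],c[:,1]/c[:,2]]; r2=(s**2).sum(1,keepdims=True); s=s*(1+im['k1']*r2)
    return s*K(im)+[im['cx'],im['cy']]
def unproj(im,uv,z=0.):
    uv=np.atleast_2d(uv).astype(float); d=(uv-[im['cx'],im['cy']])/K(im); s=d.copy()
    for _ in range(20): s=d/(1+im['k1']*(s**2).sum(1,keepdims=True))
    T=np.array(im['T']); r=np.c_[s[:,0],-s[:,1],-np.ones(len(s))]@T[:3,:3].T
    return T[:3,3]+r*((z-T[2,3])/r[:,2])[:,None]
E
python3 - <<'E'
from h import *
for c in ['scene','top']:
    im=snap(c,c+'0.png'); print(c,im['fovy'],im['k1'],np.round(im['T'],2).tolist())
for c in ['top','scene']:
  for t in ['crate_a','dispatch_rail','mould_cup','steel_ring','marker','petri_dish']:
    print(c,t,[(np.round(d['at']).tolist(),round(d['score'],2)) for d in ctrl.look_for(c,t)][:3])
print(ctrl.state())
E
```

```text
scene 43.588250880699235 0.015194941780253067 [[0.62, 0.62, -0.48, -214.13], [-0.79, 0.49, -0.38, -666.04], [-0.0, 0.62, 0.79, 1305.24], [0.0, 0.0, 0.0, 1.0]]
top 45.43744290475343 -0.1017030334040699 [[-0.04, 0.98, -0.2, 209.94], [-1.0, -0.04, 0.01, -49.06], [-0.0, 0.2, 0.98, 1503.88], [0.0, 0.0, 0.0, 1.0]]
top crate_a [([434.0, 79.0, 36.0], 0.66), ([428.0, -313.0, 49.0], 0.61)]
top dispatch_rail [([608.0, -49.0, 4.0], 0.93)]
top mould_cup [([523.0, -40.0, 16.0], 0.56)]
top steel_ring []
top marker [([432.0, -311.0, 49.0], 0.7), ([432.0, -432.0, 14.0], 0.49)]
top petri_dish [([567.0, -400.0, 13.0], 0.96), ([522.0, -41.0, 20.0], 0.62)]
scene crate_a [([425.0, 72.0, 65.0], 0.77), ([430.0, -302.0, 63.0], 0.72), ([522.0, -38.0, 23.0], 0.52)]
scene dispatch_rail [([603.0, -74.0, 17.0], 0.66)]
scene mould_cup [([525.0, -37.0, 25.0], 0.75)]
scene steel_ring []
scene marker [([422.0, -433.0, 13.0], 0.62), ([602.0, -74.0, 21.0], 0.57)]
scene petri_dish [([567.0, -400.0, 14.0], 0.63)]
{'time': 0.7, 'joints': array([ 1.02944021e+00,  3.50669122e-01,  1.65183691e+00, -3.64945953e-05,
        1.13909538e+00, -8.46371373e-02]), 'qvel': array([ 1.31474133e-03,  3.40915103e-05, -7.19799744e-05,  1.14291582e-03,
       -9.45034273e-04, -1.30584164e-03]), 'tau': array([-1.24009035e-03, -4.97155988e+01, -2.85454434e+01,  6.98383735e-02,
        2.19197804e-02,  3.08174060e-05]), 'tool_pos': array([242.54089747, 493.59904968, 218.63543078]), 'tool_rot': array([-1.91391135,  1.57076204, -0.79981873]), 'contact_force': array([ 0.44560445,  0.37694395, -0.81267793]), 'moment': array([-0.01555067,  0.01896647,  0.02699481]), 'gripper_width': 92.9601573430827}
```

View pics/top0.png

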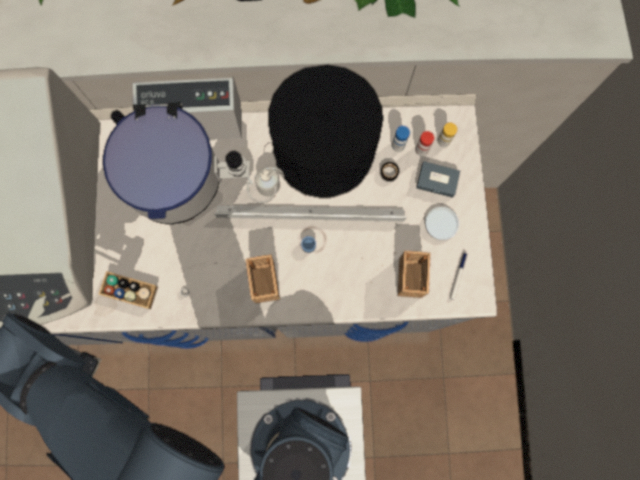

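View pics/scene0.png

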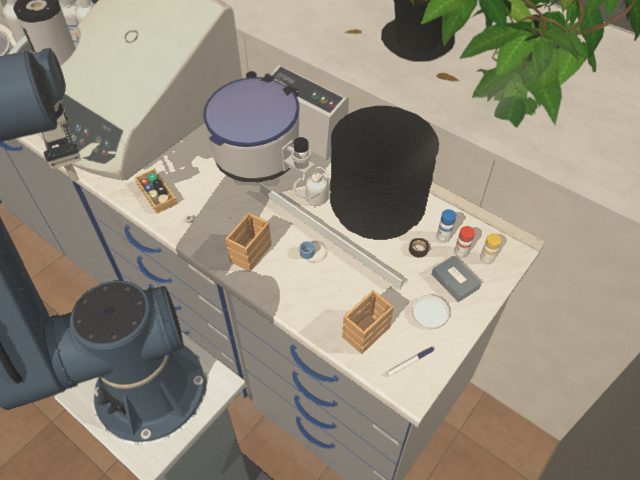

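The views show the left crate at top px (262,279), the right crate at (415,274), the rail running (225,211)–(405,213), the cup at (309,243), the ring at (185,291), the marker at (458,275) and the dish at (441,223). I'll zoom in to get the corners.

```bash
python3 - <<'E'
from h import *
t=cv2.imread('pics/top0.png')
a=cv2.resize(t[195:310,235:295],None,fx=6,fy=6,interpolation=cv2.INTER_CUBIC)[:, :360]
b=cv2.resize(t[195:310,385:445],None,fx=6,fy=6,interpolation=cv2.INTER_CUBIC)
m=np.hstack([a,np.zeros((690,8,3),np.uint8),b])[:,:]
m=m[90:690]
for i in range(0,600,60): cv2.line(m,(0,i),(6,i),(0,0,255),1)
cv2.imwrite('pics/crop1.png',m); print(m.shape)
E
```

```text
(600, 728, 3)
```

View pics/crop1.png

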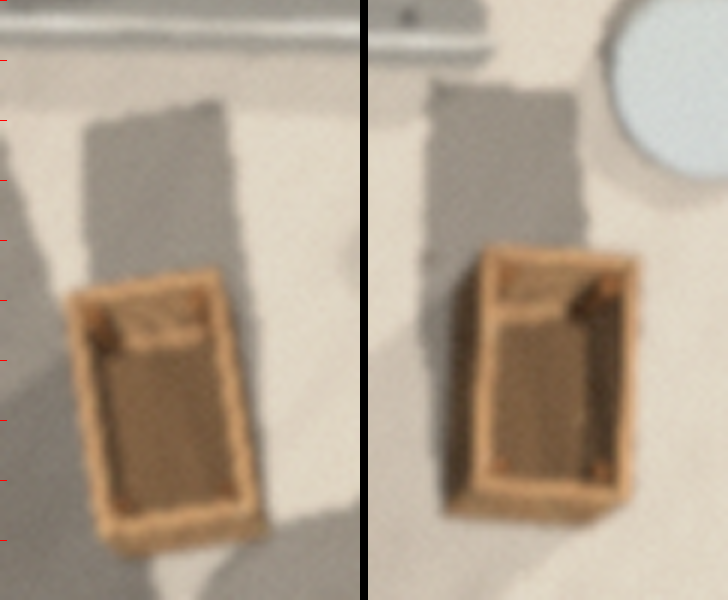

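```bash
cat > m0.py <<'E'
from h import *
im=ctrl.get_image('top')
def c(X,Y,x0=235): return [x0+(X+.5)/6-.5,195+(Y+90.5)/6-.5]
L=unproj(im,[c(*p) for p in [(68,295),(221,271),(260,512),(105,535)]],100)
R=unproj(im,[c(X-368,Y,385) for X,Y in [(483,245),(638,258),(630,497),(475,488)]],100)
from scipy.optimize import least_squares
def fit(P):
    loc=np.array([[52,33],[52,-33],[-52,-33],[-52,33]])
    def T(p): 
        C,S=np.cos(p[2]),np.sin(p[2]); return loc@np.array([[C,S],[-S,C]])+p[:2]
    r=least_squares(lambda p:(T(p)-P[:,:2]).ravel(),[430,P[:,1].mean(),0])
    return r.x,np.abs(r.fun).max(),T(r.x)
for n,P in (('L',L),('R',R)):
    x,e,q=fit(P); print(n,np.round(x[:2],1),'yaw deg',round(np.degrees(x[2]),2),'res',round(e,1)); print(np.round(q,1).tolist())
E
python3 - <<'E'
exec(open('m0.py').read())
sc=ctrl.get_image('scene')
t=cv2.imread('pics/top0.png')
a=cv2.resize(t[200:225,210:420],None,fx=3.8,fy=3.8,interpolation=cv2.INTER_CUBIC)
s=cv2.imread('pics/scene0.png')
for n,P in (('L',L),('R',R)):
    x,e,q=fit(P)
    for z in (0,100):
        pts=proj(sc,np.c_[q,np.full(4,z)]); cv2.polylines(s,[np.round(pts*16).astype(int).reshape(-1,1,2)],True,(255,0,0),1,cv2.LINE_AA,4)
b=cv2.resize(s[180:360,220:420],None,fx=2.6,fy=2.6,interpolation=cv2.INTER_CUBIC)
m=np.zeros((a.shape[0]+b.shape[0],800,3),np.uint8); m[:a.shape[0],:a.shape[1]]=a[:,:800]; m[a.shape[0]:,:b.shape[1]]=b
cv2.imwrite('pics/crop2.png',m); print(m.shape,a.shape)
E
```

```text
L [429.4  75.6] yaw deg 7.33 res 1.8
[[476.7, 115.0], [485.1, 49.5], [382.0, 36.3], [373.6, 101.7]]
R [ 427.  -307.5] yaw deg -6.22 res 1.8
[[482.3, -280.4], [475.2, -346.0], [371.8, -334.7], [378.9, -269.1]]
(563, 800, 3) (95, 798, 3)
```

View pics/crop2.png

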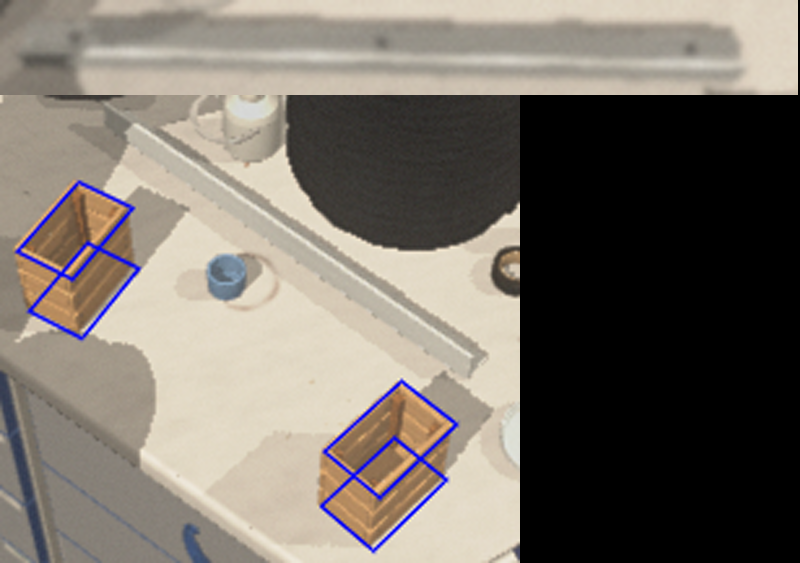

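The overlay matches both crates to about 1–2 mm. I'll compute the first move to the left crate and get the rail line.

```bash
cat >> h.py <<'E'
from scipy.spatial.transform import Rotation as Ro
def Rn(): return Ro.from_euler('xyz',ctrl.state()['tool_rot']).as_matrix()
def plan(pos,jaw,lab=''):
    """pos world TCP; jaw = world yaw (deg) of tool z. prints turn about x and shift in tool axes (before/after turn)"""
    R=Rn(); a=np.radians(jaw); z=np.array([np.cos(a),np.sin(a),0]); x=np.array([0,0,-1.]); G=np.c_[x,np.cross(z,x),z]
    d=np.array(pos)-ctrl.state()['tool_pos']
    print(lab,'rotvec tool deg',np.round(np.degrees(Ro.from_matrix(R.T@G).as_rotvec()),2),'shift now-axes',np.round(d@R,1),'after-turn axes',np.round(d@G,1))
E
python3 - <<'E'
exec(open('m0.py').read())
print(np.round(Rn(),3).tolist())
x,e,q=fit(L); y=x[2]; left=np.array([-np.sin(y),np.cos(y)])
P=x[:2]-left*65
plan([*P,150],np.degrees(y),'L'); plan([*P,150],np.degrees(y)+180,'Lflip')
rc=unproj(im,[[210+25/3.8,200+65/3.8],[210+90/3.8,200+70/3.8],[210+740/3.8,200+77/3.8]],0); print('rail foot',np.round(rc,1).tolist())
print('ring',np.round(unproj(im,[[185,291]],5),0),'cup',np.round(unproj(im,[[309,243]],15),0))
E
```

```text
L [429.4  75.6] yaw deg 7.33 res 1.8
[[476.7, 115.0], [485.1, 49.5], [382.0, 36.3], [373.6, 101.7]]
R [ 427.  -307.5] yaw deg -6.22 res 1.8
[[482.3, -280.4], [475.2, -346.0], [371.8, -334.7], [378.9, -269.1]]
[[-0.0, -0.897, 0.441], [-0.0, 0.441, 0.897], [-1.0, 0.0, -0.0]]
L rotvec tool deg [56.5 -0.   0. ] shift now-axes [  68.6 -387.9 -346.9] after-turn axes [  68.6 -503.4  132. ]
Lflip rotvec tool deg [-123.5   -0.    -0. ] shift now-axes [  68.6 -387.9 -346.9] after-turn axes [  68.6  503.4 -132. ]
rail foot [[613.2, 204.3, 0.0], [607.5, 157.6, 0.0], [583.9, -305.8, 0.0]]
ring [[414. 288.   5.]] cup [[528. -44.  15.]]
```

Emit:
drive_tool(dp=[[0,-24,-22],[0,-24,-22],[0,-24,-22],[0,-24,-22],[0,-24,-22],[0,-24,-22],[0,-24,-22],[0,-24,-22]], dr=[[0,0,0],[0,0,0],[0,0,0],[0,0,0],[0,0,0],[0,0,0],[0,0,0],[0,0,0]], jaw=[60,60,60,60,60,60,60,60])

```text
time: 1.52
tool_pos: [337.5, 249.6, 218.8]
tool_rot: [-0.601, 1.57, 0.513]
contact_force: [0.0, 0.5, 0.0]
gripper_width: 60.1
```

Emit:
drive_tool(dp=[[0,-24,-22],[0,-24,-22],[0,-24,-22],[0,-24,-22],[0,-24,-22],[0,-24,-22],[0,-24,-22],[0,-20,-20]], dr=[[0,0,0],[0,0,0],[0,0,0],[0,0,0],[0,0,0],[0,0,0],[0,0,0],[0,0,0]], jaw=[60,60,60,60,60,60,60,60])

```text
time: 2.18
tool_pos: [429.8, 9.9, 218.8]
tool_rot: [-1.386, 1.57, -0.272]
contact_force: [0.8, -0.3, -0.0]
gripper_width: 59.9
```

Emit:
drive_tool(dp=[[8,0,0],[8,0,0],[8,0,0],[8,0,0],[8,0,0],[8,0,0],[8,0,0],[8,0,0]], dr=[[7,0,0],[7,0,0],[7,0,0],[7,0,0],[7,0,0],[7,0,0],[7,0,0],[7,0,0]], jaw=[60,60,60,60,60,60,60,60])

```text
time: 2.85
tool_pos: [429.3, 11.9, 154.3]
tool_rot: [-0.162, 1.571, -0.031]
contact_force: [-0.1, 0.1, -0.1]
gripper_width: 60.2
```

```bash
python3 - <<'E'
exec(open('m0.py').read())
EOF=0
print(ctrl.state()['tool_pos'],ctrl.state()['contact_force'],ctrl.state()['gripper_width'],ctrl.state()['joints'])
E
python3 - <<'E'
from h import *
y=np.radians(7.33); left=np.array([-np.sin(y),np.cos(y)]); c=np.array([429.4,75.6])
for d,z in ((65,92),(42,92)): plan([*(c-left*d),z],7.33)
h=c+left*33
for th in range(0,56,5):
    t=np.radians(th); s=92; print(th, 'y,z rel start',round(-66*np.cos(t)+s*np.sin(t)+66,1), round(66*np.sin(t)+s*np.cos(t)-s,1))
E
```

```text
L [429.4  75.6] yaw deg 7.33 res 1.8
[[476.7, 115.0], [485.1, 49.5], [382.0, 36.3], [373.6, 101.7]]
R [ 427.  -307.5] yaw deg -6.22 res 1.8
[[482.3, -280.4], [475.2, -346.0], [371.8, -334.7], [378.9, -269.1]]
[428.58907037  11.92824015 153.09100585] [-0.90845684  0.70968937 -0.75511718] 59.91681911885204 [-8.08465929e-02  2.23982063e-01  2.01496224e+00  6.92592631e-06
  9.04288787e-01 -2.02363011e-01]
 rotvec tool deg [-0.37 -0.09 -0.02] shift now-axes [61.1 -1.9  9. ] after-turn axes [61.1 -2.   8.9]
 rotvec tool deg [-0.37 -0.09 -0.02] shift now-axes [61.1 21.1  8.9] after-turn axes [61.1 21.   8.9]
0 y,z rel start 0.0 0.0
5 y,z rel start 8.3 5.4
10 y,z rel start 17.0 10.1
15 y,z rel start 26.1 13.9
20 y,z rel start 35.4 17.0
25 y,z rel start 45.1 19.3
30 y,z rel start 54.8 20.7
35 y,z rel start 64.7 21.2
40 y,z rel start 74.6 20.9
45 y,z rel start 84.4 19.7
50 y,z rel start 94.1 17.7
55 y,z rel start 103.5 14.8
```

Emit:
drive_tool(dp=[[15,0,2],[15,0,3],[15,0,3],[15,0,1],[2,6,0],[0,6,0],[0,4,0],[0,3,0]], dr=[[0,0,0],[0,0,0],[0,0,0],[0,0,0],[0,0,0],[0,0,0],[0,0,0],[0,0,0]], jaw=[60,60,60,60,60,60,60,60])

```text
time: 3.57
tool_pos: [435.8, 32.6, 93.5]
tool_rot: [-0.151, 1.57, -0.013]
contact_force: [-0.5, -0.5, -0.3]
gripper_width: 59.7
```

Emit:
drive_tool(dp=[[0,2,0],[0,2,0]], dr=[[0,0,0],[0,0,0]], jaw=[60,60])

```text
time: 3.73
tool_pos: [435.3, 36.2, 93.2]
tool_rot: [-0.184, 1.57, -0.047]
contact_force: [-0.7, 0.0, -0.3]
gripper_width: 60.1
```

Emit:
drive_tool(dp=[[0.5,2,0],[0.5,2,0],[0,1,0]], dr=[[0,0,0],[0,0,0],[0,0,0]], jaw=[60,60,60])

```text
time: 3.98
tool_pos: [434.5, 40.9, 91.8]
tool_rot: [-0.382, 1.57, -0.245]
contact_force: [0.4, -2.3, 1.2]
gripper_width: 60.1
```

Emit:
drive_tool(dp=[[-5,8,0],[-5,9,0],[-4,9,0],[-3,9,0]], dr=[[0,0,0],[0,0,0],[0,0,0],[0,0,0]], jaw=[60,60,60,60])

```text
time: 4.32
tool_pos: [429.4, 76.6, 109.2]
tool_rot: [0.479, 1.571, 0.616]
contact_force: [0.7, 0.5, -0.3]
gripper_width: 59.8
```

```bash
python3 - <<'E'
from h import *
s=snap('scene','s1.png'); cv2.imwrite('pics/s1c.png',cv2.resize(cv2.imread('pics/s1.png')[150:320,160:340],None,fx=3,fy=3)); print(ctrl.state()['contact_force'],ctrl.state()['tool_pos'])
E
```

```text
[1.18180606 0.11515877 0.37744714] [429.4408433   77.62677848 109.58328644]
```

View pics/s1c.png

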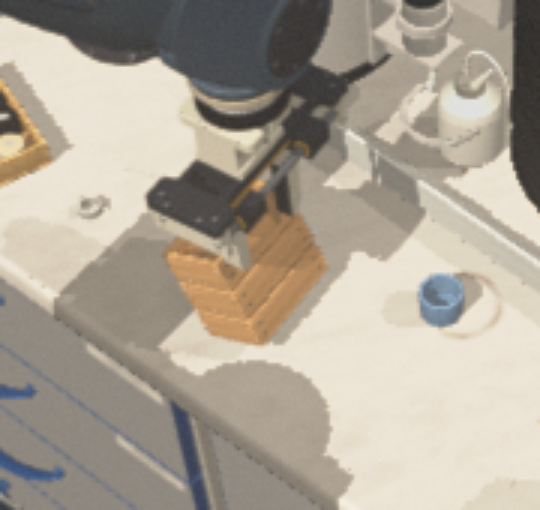

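The picture shows the left crate tipping cleanly at about 20°, with both fingers on its right wall. I'll keep going along the arc.

Emit:
drive_tool(dp=[[-2,10,0],[-1.5,10,0],[-0.5,10,0],[0,10,0],[1,10,0],[2,10,0],[3,8,0],[0,0,0]], dr=[[0,0,0],[0,0,0],[0,0,0],[0,0,0],[0,0,0],[0,0,0],[0,0,0],[0,0,0]], jaw=[60,60,60,60,60,60,60,60])

```text
time: 5.03
tool_pos: [419.8, 144.1, 106.0]
tool_rot: [3.094, 1.57, -3.052]
contact_force: [-0.4, 0.4, 0.8]
gripper_width: 59.8
```

```bash
python3 - <<'E'
from h import *
y=np.radians(-6.22); left=np.array([-np.sin(y),np.cos(y)]); c=np.array([427,-307.5])
print(np.round(Rn(),3).tolist()); plan([*(c-left*62),150],-6.22)
s=snap('scene','s2.png'); 
print([(np.round(d['at']).tolist(),round(d['score'],2)) for d in ctrl.look_for('scene','crate_a')],[(np.round(d['at']).tolist(),round(d['score'],2)) for d in ctrl.look_for('scene','brand')])
E
```

```text
[[-0.001, -0.137, 0.991], [-0.0, 0.991, 0.137], [-1.0, 0.0, -0.001]]
 rotvec tool deg [14.12 -0.05  0.  ] shift now-axes [ -44.  -508.5  -70. ] after-turn axes [ -44.  -510.2   56.1]
[([426.0, -298.0, 60.0], 0.93), ([400.0, 144.0, 68.0], 0.65), ([521.0, -36.0, 23.0], 0.33)] [([426.0, -301.0, 60.0], 0.6)]
```

Emit:
drive_tool(dp=[[-20,0,0],[-24,-12,0],[-10,-36,-4],[0,-38,-6],[0,-38,-6],[0,-38,-6],[0,-38,-6],[0,-38,-6]], dr=[[0,0,0],[0,0,0],[0,0,0],[0,0,0],[0,0,0],[0,0,0],[0,0,0],[0,0,0]], jaw=[60,60,60,60,60,60,60,60])

```text
time: 5.85
tool_pos: [418.5, -99.8, 160.9]
tool_rot: [-0.551, 1.57, -0.415]
contact_force: [0.6, -0.5, 0.1]
gripper_width: 60.2
```

Emit:
drive_tool(dp=[[0,-38,-6],[0,-38,-6],[0,-38,-6],[0,-38,-6],[0,-38,-6],[0,-38,-6],[0,-38,0],[0,0,0]], dr=[[0,0,0],[0,0,0],[0,0,0],[0,0,0],[0,0,0],[0,0,0],[7,0,0],[7,0,0]], jaw=[60,60,60,60,60,60,60,60])

```text
time: 6.52
tool_pos: [419.2, -372.0, 160.7]
tool_rot: [-0.964, 1.568, -1.081]
contact_force: [0.8, 0.6, 0.4]
gripper_width: 59.8
```

```bash
python3 - <<'E'
from h import *
y=np.radians(-6.22); left=np.array([-np.sin(y),np.cos(y)]); c=np.array([427,-307.5])
plan([*(c-left*62),93],-6.22)
s=snap('scene','s3.png'); snap('top','t3.png')
a=cv2.resize(cv2.imread('pics/s3.png')[170:350,160:400],None,fx=2.5,fy=2.5,interpolation=cv2.INTER_CUBIC)
cv2.imwrite('pics/s3c.png',a)
E
```

```text
rotvec tool deg [-0.49  0.09  0.13] shift now-axes [67.7  3.1  0.6] after-turn axes [67.7  2.9  0.8]
```

View pics/s3c.png

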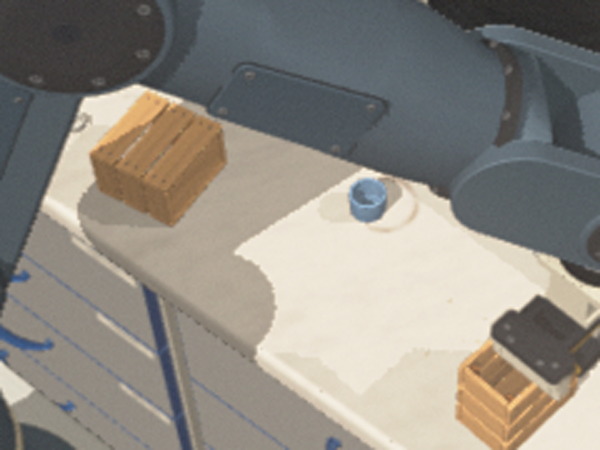

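The left crate lies on its side with its right-facing underside showing plain at (195,175). The brand should therefore be on the right crate, so I'll tip that one next.

Emit:
drive_tool(dp=[[17,0,1],[17,0,0],[17,0,0],[16,2,0],[1,5,0],[0,6,0],[0,5,0],[0,3,0]], dr=[[-0.5,0,0],[0,0,0],[0,0,0],[0,0,0],[0,0,0],[0,0,0],[0,0,0],[0,0,0]], jaw=[60,60,60,60,60,60,60,60])

```text
time: 7.28
tool_pos: [423.4, -345.0, 94.1]
tool_rot: [-0.744, 1.568, -0.842]
contact_force: [0.3, -3.1, 2.8]
gripper_width: 60.2
```

Emit:
drive_tool(dp=[[0,2,0],[0,2,0]], dr=[[0,0,0],[0,0,0]], jaw=[60,60])

```text
time: 7.45
tool_pos: [423.6, -341.5, 93.7]
tool_rot: [-0.738, 1.568, -0.836]
contact_force: [-0.1, -2.8, 2.7]
gripper_width: 60.4
```

Emit:
drive_tool(dp=[[-5,8,0],[-5,9,0],[-4,9,0],[-3,9,0],[-2,10,0],[-1.5,10,0],[-0.5,10,0],[0,10,0]], dr=[[0,0,0],[0,0,0],[0,0,0],[0,0,0],[0,0,0],[0,0,0],[0,0,0],[0,0,0]], jaw=[60,60,60,60,60,60,60,60])

```text
time: 8.12
tool_pos: [430.5, -265.3, 113.7]
tool_rot: [2.454, 1.571, 2.355]
contact_force: [-0.1, -0.1, 0.2]
gripper_width: 59.8
```

Emit:
drive_tool(dp=[[1,10,0],[2,10,0],[3,8,0],[0,0,0],[-15,0,0],[-20,-10,0],[-15,-20,0],[0,-30,0]], dr=[[0,0,0],[0,0,0],[0,0,0],[0,0,0],[0,0,0],[0,0,0],[0,0,0],[0,0,0]], jaw=[60,60,60,60,60,60,60,60])

```text
time: 8.78
tool_pos: [428.5, -298.9, 160.4]
tool_rot: [-0.54, 1.567, -0.637]
contact_force: [0.9, -0.7, 1.1]
gripper_width: 59.7
```

Emit:
drive_tool(dp=[[0,-35,-25],[0,-35,-25],[0,-35,-25],[0,0,-30]], dr=[[0,0,0],[0,0,0],[0,0,0],[0,0,0]], jaw=[60,60,60,60])

```text
time: 9.12
tool_pos: [313.9, -394.1, 157.8]
tool_rot: [-1.099, 1.568, -1.2]
contact_force: [-0.9, -1.4, -0.1]
gripper_width: 60.1
```

```bash
python3 - <<'E'
from h import *
print(ctrl.state()['tool_pos'])
snap('scene','s4.png'); snap('top','t4.png')
a=cv2.resize(cv2.imread('pics/s4.png')[170:390,160:460],None,fx=2.6,fy=2.6,interpolation=cv2.INTER_CUBIC)
cv2.imwrite('pics/s4c.png',a)
for c in ['top','scene']:
  for t in ['crate_a','brand','mould_cup']:
    print(c,t,[(np.round(d['at']).tolist(),round(d['score'],2)) for d in ctrl.look_for(c,t)][:3])
E
```

```text
[ 313.89148928 -394.12595333  157.75959947]
top crate_a [([417.0, 156.0, 68.0], 0.84), ([433.0, -220.0, 65.0], 0.66)]
top brand [([432.0, -216.0, 66.0], 0.95)]
top mould_cup [([523.0, -43.0, 16.0], 0.71), ([433.0, -218.0, 67.0], 0.22)]
scene crate_a [([388.0, -230.0, 45.0], 0.73), ([373.0, 143.0, 37.0], 0.67)]
scene brand [([388.0, -234.0, 47.0], 0.93)]
scene mould_cup []
```

View pics/s4c.png

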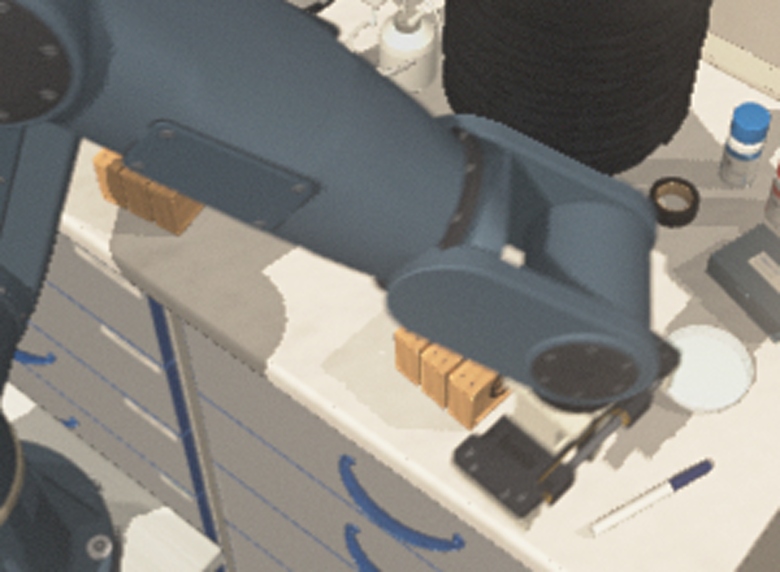

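```bash
python3 - <<'E'
from h import *
t=cv2.imread('pics/t4.png')
a=cv2.resize(t[195:310,340:440],None,fx=5,fy=5,interpolation=cv2.INTER_CUBIC)
b=cv2.resize(t[215:310,205:265],None,fx=5,fy=5,interpolation=cv2.INTER_CUBIC)
m=np.zeros((575,800,3),np.uint8); m[:,:500]=a; m[:475,500:]=b
cv2.imwrite('pics/t4c.png',m)
s=ctrl.state(); print(s['joints'])
plan([310,-230,150],87); plan([310,-230,150],-93)
E
```

```text
[-9.81687280e-01  3.40066119e-01  1.83694562e+00  8.61579799e-05
  9.64308696e-01 -8.84099209e-01]
 rotvec tool deg [-9.259e+01  0.000e+00  2.000e-02] shift now-axes [  7.6 157.9 -21.5] after-turn axes [  7.6  14.4 158.7]
 rotvec tool deg [ 8.741e+01  2.000e-02 -0.000e+00] shift now-axes [  7.6 157.9 -21.5] after-turn axes [   7.6  -14.4 -158.7]
```

View pics/t4c.png

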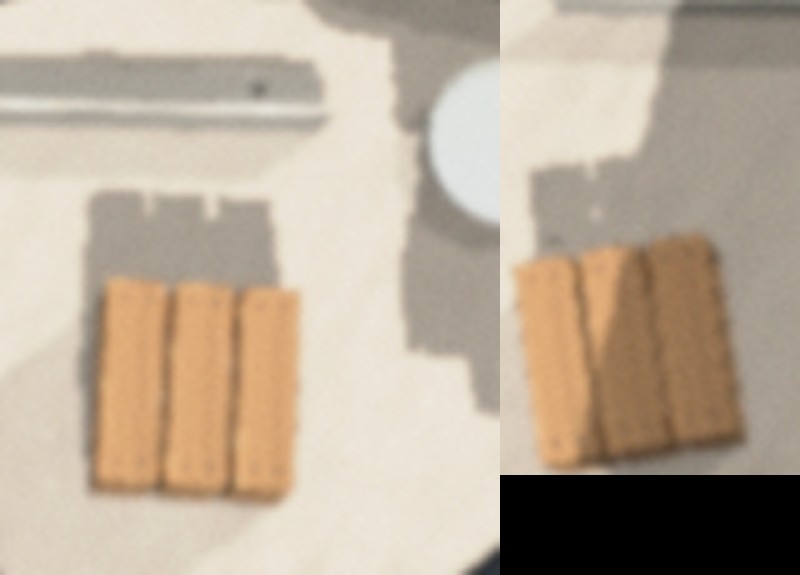

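```bash
cat > m1.py <<'E'
from h import *
from scipy.optimize import least_squares
def fit2(P,loc=np.array([[52,50],[52,-50],[-52,-50],[-52,50]])):
    def T(p): 
        C,S=np.cos(p[2]),np.sin(p[2]); return loc@np.array([[C,S],[-S,C]])+p[:2]
    r=least_squares(lambda p:(T(p)-P[:,:2]).ravel(),[*P[:,:2].mean(0),0])
    return r.x,np.abs(r.fun).max(),T(r.x)
E
python3 - <<'E'
from m1 import *
im=ctrl.get_image('top')
c=lambda X,Y,x0,y0:[x0+(X+.5)/5-.5,y0+(Y+.5)/5-.5]
A=unproj(im,[c(*p,340,195) for p in [(105,278),(300,290),(292,493),(95,487)]],66)
B=unproj(im,[c(X-500,Y,205,215) for X,Y in [(517,263),(713,235),(742,436),(547,460)]],66)
for P in (A,B):
    x,e,q=fit2(P); print(np.round(x[:2],1),round(np.degrees(x[2]),2),round(e,1),np.round(q,1).tolist())
r=unproj(im,[c(10,117,340,195),c(320,123,340,195)],0); print('rail foot',np.round(r,1).tolist())
print('dish left edge',np.round(unproj(im,[c(428,145,340,195)],16),1))
E
```

```text
[ 435.1 -219.8] -5.52 2.3 [[491.7, -175.0], [482.1, -274.6], [378.5, -264.6], [388.2, -165.0]]
[418.5 158.5] 6.63 2.0 [[464.3, 214.2], [475.9, 114.9], [372.6, 102.9], [361.0, 202.2]]
rail foot [[596.9, -134.9, 0.0], [587.0, -302.9, 0.0]]
dish left edge [[ 568.6 -357.5   16. ]]
```

Emit:
drive_tool(dp=[[0,0,0],[0,0,0],[0,0,0],[0,0,0],[0,0,0],[0,0,0],[0,0,0],[0,0,0]], dr=[[7,0,0],[7,0,0],[7,0,0],[7,0,0],[7,0,0],[7,0,0],[7,0,0],[7,0,0]], jaw=[60,60,60,60,60,60,60,60])

```text
time: 10.23
tool_pos: [315.8, -389.2, 157.6]
tool_rot: [1.229, 1.571, 0.147]
contact_force: [0.2, 0.6, 0.2]
gripper_width: 60.1
```

Emit:
drive_tool(dp=[[0,0,0],[0,0,0],[0,0,0],[0,0,0],[0,0,0],[0,0,0]], dr=[[7,0,0],[7,0,0],[7,0,0],[7,0,0],[3.6,0,0],[0,0,0]], jaw=[60,60,60,60,60,60])

```text
time: 10.73
tool_pos: [315.7, -389.2, 157.6]
tool_rot: [1.398, 1.571, -0.232]
contact_force: [0.7, 0.4, -0.4]
gripper_width: 60.1
```

```bash
python3 - <<'E'
from h import *
s=ctrl.state(); print(s['tool_pos'],s['joints']); plan([343,-213,25],-93.2)
s=snap('scene','s5.png'); a=cv2.resize(cv2.imread('pics/s5.png')[180:400,200:460],None,fx=2.7,fy=2.7,interpolation=cv2.INTER_CUBIC)
cv2.imwrite('pics/s5c.png',a)
E
```

```text
[ 315.6823547  -389.22628744  157.58509922] [-9.82286513e-01  3.39891626e-01  1.83738951e+00  2.89941829e-05
  9.64285962e-01  6.47448662e-01]
 rotvec tool deg [-0.18  0.   -0.  ] shift now-axes [ 132.6   16.9 -177.5] after-turn axes [ 132.6   17.4 -177.5]
```

View pics/s5c.png

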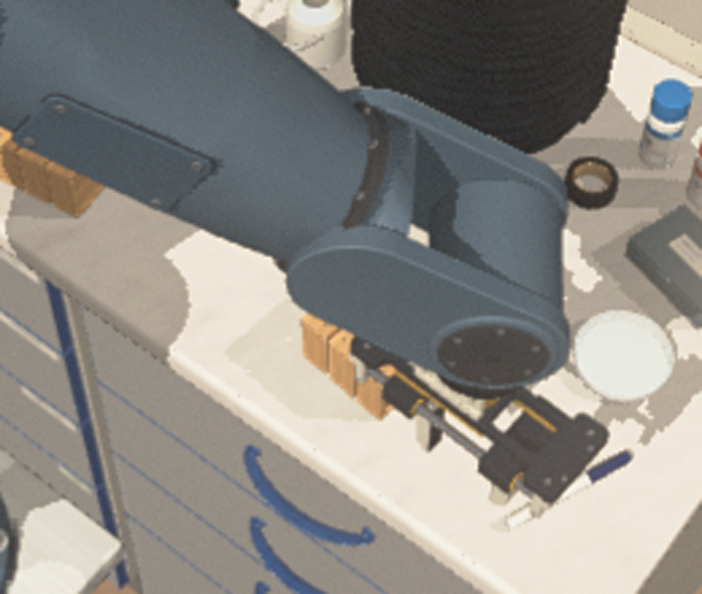

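Emit:
drive_tool(dp=[[0,3,-35],[0,3,-36],[0,3,-36],[0,4,-36],[0,4,-34],[30,0,0],[30,0,0],[30,0,0]], dr=[[0,0,0],[0,0,0],[0,0,0],[0,0,0],[0,0,0],[0,0,0],[0,0,0],[0,0,0]], jaw=[60,60,60,60,60,60,60,60])

```text
time: 11.45
tool_pos: [343.0, -213.3, 67.2]
tool_rot: [0.948, 1.568, -0.675]
contact_force: [0.8, -0.8, -1.2]
gripper_width: 59.7
```

Emit:
drive_tool(dp=[[22,0,0],[20,0,0],[0,8,0],[0,8,0],[0,6,0],[0,3,0],[0,3,0],[0,3,0]], dr=[[0,0,0],[0,0,0],[0,0,0],[0,0,0],[0,0,0],[0,0,0],[0,0,0],[0,0,0]], jaw=[60,60,60,60,60,60,60,60])

```text
time: 12.12
tool_pos: [373.7, -215.6, 26.4]
tool_rot: [0.921, 1.57, -0.706]
contact_force: [-3.5, -0.7, 1.5]
gripper_width: 60.2
```

Emit:
drive_tool(dp=[[0,5,0],[0,5,0],[0,5,0],[0,5,0],[0,5,0],[0,5,0],[0,5,0],[0,5,0]], dr=[[0,0,0],[0,0,0],[0,0,0],[0,0,0],[0,0,0],[0,0,0],[0,0,0],[0,0,0]], jaw=[60,60,60,60,60,60,60,60])

```text
time: 12.78
tool_pos: [413.5, -217.7, 25.6]
tool_rot: [-2.023, 1.571, 2.632]
contact_force: [-4.4, -0.3, 3.5]
gripper_width: 60.1
```

Emit:
drive_tool(dp=[[0,5,0],[0,5,0],[0,5,0],[0,5,0],[0,5,0],[0,5,0],[0,5,0],[0,5,0]], dr=[[0,0,0],[0,0,0],[0,0,0],[0,0,0],[0,0,0],[0,0,0],[0,0,0],[0,0,0]], jaw=[60,60,60,60,60,60,60,60])

```text
time: 13.45
tool_pos: [453.5, -220.1, 25.6]
tool_rot: [1.022, 1.571, -0.606]
contact_force: [-3.9, 0.6, 1.9]
gripper_width: 59.8
```

```bash
python3 - <<'E'
from h import *
s=ctrl.state(); print(s['tool_pos'],s['contact_force'])
snap('scene','s6.png'); snap('top','t6.png')
a=cv2.resize(cv2.imread('pics/s6.png')[200:340,300:440],None,fx=2.8,fy=2.8,interpolation=cv2.INTER_CUBIC)
b=cv2.resize(cv2.imread('pics/t6.png')[190:290,340:420],None,fx=5,fy=5,interpolation=cv2.INTER_CUBIC)
m=np.zeros((500,796,3),np.uint8); m[:392,:392]=a; m[:,396:]=b
cv2.imwrite('pics/st6.png',m)
E
```

```text
[ 453.53185348 -220.07904037   25.60113659] [-3.91751797  0.62469596  1.89768876]
```

View pics/st6.png

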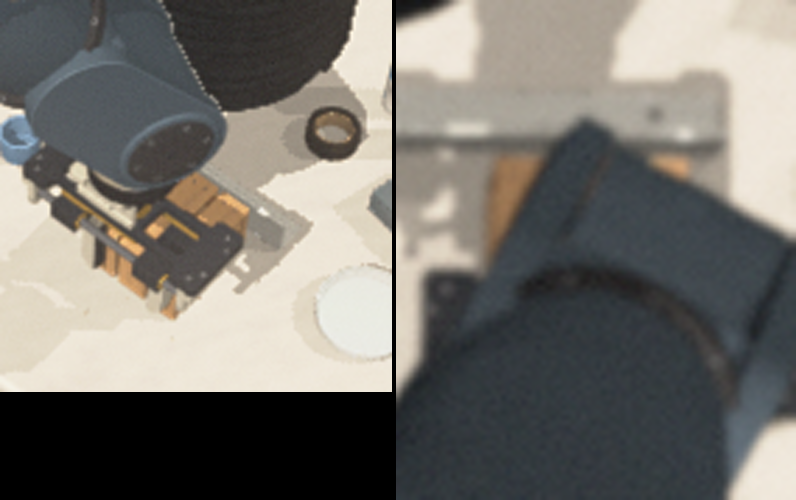

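The crate is moving squarely toward the rail, with its far edge at about (500–690,158) and the rail foot at about y=150 in the top crop. I'll continue slowly until I feel contact.

Emit:
drive_tool(dp=[[0,4,0],[0,4,0],[0,4,0],[0,3,0],[0,2,0],[0,2,0]], dr=[[0,0,0],[0,0,0],[0,0,0],[0,0,0],[0,0,0],[0,0,0]], jaw=[60,60,60,60,60,60])

```text
time: 14.05
tool_pos: [472.1, -221.1, 25.6]
tool_rot: [-1.782, 1.571, 2.873]
contact_force: [-0.5, 0.5, 0.1]
gripper_width: 60.2
```

Emit:
drive_tool(dp=[[0,1,0],[0,1,0],[0,1,0],[0,1,0]], dr=[[0,0,0],[0,0,0],[0,0,0],[0,0,0]], jaw=[60,60,60,60])

```text
time: 14.38
tool_pos: [472.4, -220.8, 25.5]
tool_rot: [-1.83, 1.563, 2.825]
contact_force: [-32.2, -2.9, 24.0]
gripper_width: 60.0
```

```bash
python3 -c "
from h import *
s=ctrl.state(); print(s['tool_pos'],s['contact_force'],s['moment'])"
```

```text
[ 472.41798655 -220.7617542    25.51445811] [-32.1600359   -2.86299194  23.97701059] [-1.06804388  4.74914403 -0.65763116]
```

Emit:
drive_tool(dp=[[0,-1,0],[0,-1,0],[0,-2,0],[0,-5,0],[0,-15,0],[0,-25,0],[0,-25,0],[-5,-25,0]], dr=[[0,0,0],[0,0,0],[0,0,0],[0,0,0],[0,0,0],[0,0,0],[0,0,0],[0,0,0]], jaw=[60,60,60,60,60,60,60,60])

```text
time: 15.05
tool_pos: [376.0, -215.4, 30.3]
tool_rot: [1.59, 1.571, -0.037]
contact_force: [0.2, 0.9, 0.1]
gripper_width: 59.8
```

Emit:
drive_tool(dp=[[-30,0,0],[-30,0,0],[-35,0,0],[-35,0,-30],[0,0,-40],[0,0,-40],[0,0,-40],[0,0,-40]], dr=[[0,0,0],[0,0,0],[0,0,0],[0,0,0],[0,0,0],[0,0,0],[0,0,0],[0,0,0]], jaw=[60,60,60,60,60,60,60,60])

```text
time: 15.72
tool_pos: [387.8, -27.3, 157.7]
tool_rot: [1.493, 1.569, -0.136]
contact_force: [1.5, 0.3, -0.2]
gripper_width: 60.0
```

```bash
python3 - <<'E'
from h import *
s=ctrl.state(); print(s['tool_pos'],s['joints'])
snap('scene','s7.png'); snap('top','t7.png')
a=cv2.resize(cv2.imread('pics/s7.png')[170:350,205:435],None,fx=1.7,fy=1.7,interpolation=cv2.INTER_CUBIC)
b=cv2.resize(cv2.imread('pics/t7.png')[190:290,340:420],None,fx=5,fy=5,interpolation=cv2.INTER_CUBIC)
m=np.zeros((500,800,3),np.uint8); m[:306,:391]=a; m[:,400:]=b
cv2.imwrite('pics/st7.png',m)
for c in ['top','scene']:
  for t in ['crate_a','brand','mould_cup','steel_ring','marker','petri_dish']:
    print(c,t,[(np.round(d['at']).tolist(),round(d['score'],2)) for d in ctrl.look_for(c,t)][:2])
E
```

```text
[387.76973172 -27.31234456 157.7495528 ] [-1.90308742e-01  1.42806542e-01  2.10418774e+00  1.48447775e-04
  8.92480408e-01  1.43815078e+00]
top crate_a [([526.0, -222.0, 64.0], 0.88), ([432.0, -434.0, 11.0], 0.69)]
top brand [([529.0, -216.0, 66.0], 0.8)]
top mould_cup [([528.0, -40.0, 12.0], 0.74)]
top steel_ring [([611.0, -26.0, 5.0], 0.58)]
top marker [([432.0, -434.0, 11.0], 0.53)]
top petri_dish [([565.0, -400.0, 14.0], 0.75), ([608.0, -27.0, 4.0], 0.64)]
scene crate_a [([519.0, -230.0, 66.0], 0.81), ([404.0, 149.0, 67.0], 0.68)]
scene brand [([516.0, -232.0, 68.0], 0.8)]
scene mould_cup [([522.0, -40.0, 24.0], 0.78)]
scene steel_ring [([399.0, 148.0, 66.0], 0.36)]
scene marker [([420.0, -431.0, 12.0], 0.56)]
scene petri_dish [([565.0, -401.0, 17.0], 0.76), ([518.0, -232.0, 65.0], 0.55)]
```

View pics/st7.png

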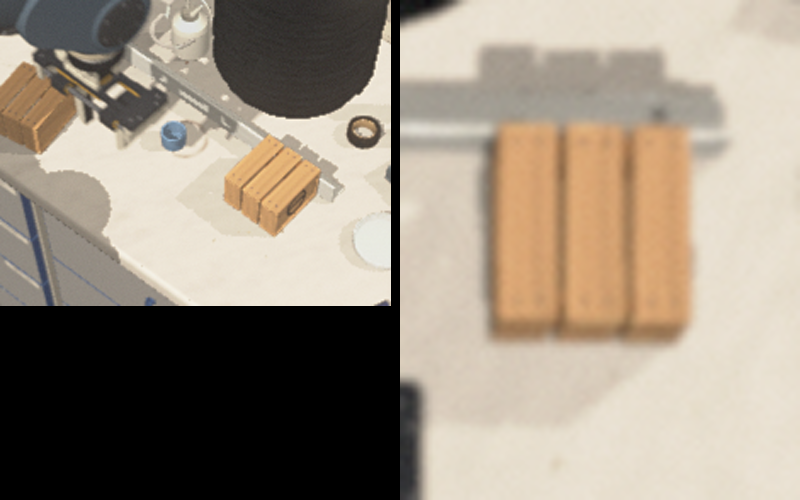

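The view shows the branded crate on its side at the rail, brand facing right at (297,203), and the cup undisturbed at (173,136). The other crate is still lying at the left. I'll use the last view for a close check of the rail joint.

```bash
python3 - <<'E'
from m1 import *
im=ctrl.get_image('top'); sc=ctrl.get_image('scene')
u=lambda X,Y:[340+(X-400+.5)/5-.5,190+(Y+.5)/5-.5]
far=unproj(im,[u(500,123),u(688,127)],66); print('far edge z66',np.round(far,1).tolist(),'yaw',np.degrees(np.arctan2(far[1,0]-far[0,0],far[0,1]-far[1,1])))
for n,ys,z in(('upper strip z40',(121,128),40),('strip low z40',(135,141),40),('foot z0',(150,155),0)):
    r=unproj(im,[u(405,ys[0]),u(720,ys[1])],z); yaw=np.degrees(np.arctan2(r[1,0]-r[0,0],r[0,1]-r[1,1])); print(n,np.round(r,1).tolist(),'yaw',yaw,'x at far pts',np.round(np.interp(far[:,1],r[::-1,1],r[::-1,0]),1))
fr=[c for c in unproj(im,[u(690,127)],66)][0]; print(proj(sc,[[fr[0],fr[1],0],[fr[0],fr[1],66]]))
s=cv2.imread('pics/s7.png'); t=cv2.imread('pics/t7.png')
a=cv2.resize(s[235:297,360:410],None,fx=8,fy=8,interpolation=cv2.INTER_CUBIC)
b=cv2.resize(t[205:225,355:405],None,fx=8,fy=8,interpolation=cv2.INTER_CUBIC)
c=cv2.resize(s[235:270,325:375],None,fx=8,fy=8,interpolation=cv2.INTER_CUBIC)
m=np.zeros((496,800,3),np.uint8); m[:,:400]=a; m[:160,400:]=b; m[180:460,400:]=c
cv2.imwrite('pics/z7.png',m)
E
```

```text
far edge z66 [[588.3, -178.3, 66.0], [582.4, -275.9, 66.0]] yaw -3.467464555104731
upper strip z40 [[598.2, -130.5, 40.0], [587.9, -296.9, 40.0]] yaw -3.531090134322165 x at far pts [595.2 589.2]
strip low z40 [[590.5, -130.1, 40.0], [580.8, -296.4, 40.0]] yaw -3.347521703432437 x at far pts [587.7 582. ]
foot z0 [[592.6, -131.9, 0.0], [583.1, -302.6, 0.0]] yaw -3.1646890371648575 x at far pts [590.  584.6]
[[392.3699821  284.6560463 ]
 [394.8394392  270.09736474]]
```

View pics/z7.png

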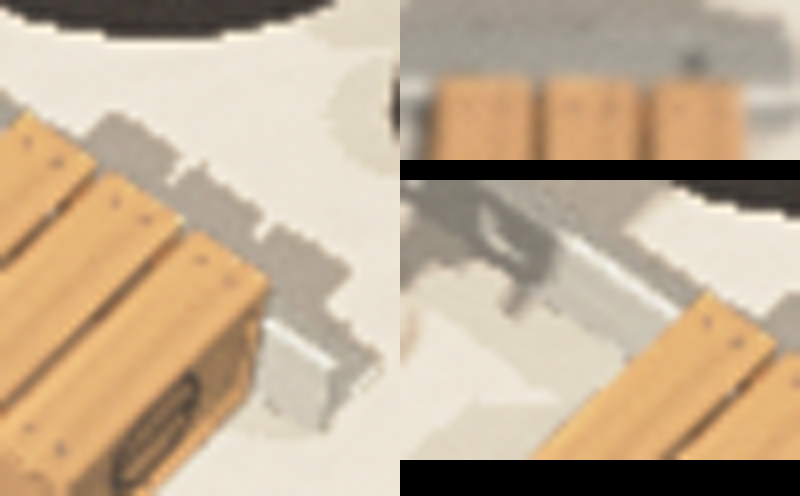

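```bash
python3 - <<'E'
from h import *
a=cv2.imread('pics/top0.png').astype(int); 
snap('top','t8.png'); b=cv2.imread('pics/t8.png').astype(int); t4=cv2.imread('pics/t4.png').astype(int)
for n,r,p in (('ring',(281,301,175,195),a),('dish',(200,245,420,462),a),('marker',(248,302,445,470),a),('crateB',(255,315,205,258),t4)):
    y0,y1,x0,x1=r; A=p[y0:y1,x0:x1].astype(np.float32).mean(2); B=b[y0:y1,x0:x1].astype(np.float32).mean(2)
    print(n,'mean diff',np.abs(A-B).mean().round(1),'shift px',np.round(cv2.phaseCorrelate(A-A.mean(),B-B.mean()),2))
s=ctrl.state(); print(s['time'],s['contact_force']); print(ctrl.hand_in())
E
```

```text
Traceback (most recent call last):
ValueError: setting an array element with a sequence. The requested array has an inhomogeneous shape after 1 dimensions. The detected shape was (2,) + inhomogeneous part.
```

```bash
python3 - <<'E'
from h import *
a=cv2.imread('pics/top0.png').astype(int); b=cv2.imread('pics/t8.png').astype(int); t4=cv2.imread('pics/t4.png').astype(int)
for n,r,p in (('ring',(281,301,175,195),a),('dish',(200,245,420,462),a),('marker',(248,302,445,470),a),('cup',(230,256,298,320),a),('crateB',(255,315,205,258),t4)):
    y0,y1,x0,x1=r; A=p[y0:y1,x0:x1].astype(np.float32).mean(2); B=b[y0:y1,x0:x1].astype(np.float32).mean(2)
    print(n,'mean diff',np.abs(A-B).mean().round(1),'shift px',cv2.phaseCorrelate(A-A.mean(),B-B.mean()))
s=ctrl.state(); print(s['time'],s['contact_force'])
E
```

```text
ring mean diff 30.7 shift px ((-0.3927884094915157, 0.1916993601643231), 0.7602097284793854)
dish mean diff 12.0 shift px ((0.6354287334267248, 0.48576605749369506), 1.0475706616154423)
marker mean diff 10.6 shift px ((0.45209977230802245, -0.00062862874132108), 1.0150760149072717)
cup mean diff 42.2 shift px ((1.8329200913333636, 1.6719669541528681), 0.16227959482758134)
crateB mean diff 29.1 shift px ((-0.002321807330599057, -0.30869254966844295), 0.3718373019018291)
16.5667 [-0.42068282 -0.35995712  0.55633009]
```

```bash
python3 -c "
from workcell import ctrl
print(ctrl.hand_in())"
```

```text
the job is handed in; nothing more can be done
None
```

I tipped both crates onto their left sides, left one first. The right-hand one was branded, so I pushed it back with two open fingers until it met the rail firmly (about 32 N), then backed off. I handed in at about 16.6 s, with the gripper clear of everything.

**Flush at the rail:** in the top image, the crate's far edge and the rail face agree to about 1 mm and 0.1°. Picking a different edge of the rail would move that by a few millimetres, so I relied mainly on the firm stop. The scene picture shows the crate against the rail with the brand visible from the right.

**Other crate and bystanders:** the unbranded crate shows no shift from where it was tipped.
- **Ring, marker and dish:** picture comparison puts them within about 0.8 px (roughly 2 mm) of where they started.
- **Cup:** the picture comparison was unusable because of poor correlation, probably from shadow or the arm. The network's position for it agrees with the start to within about 5 mm, roughly its error.
- **Ring:** the network never found it, so only the picture comparison covers it.

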